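Tip an embossing die block over the bench stop

TASK

Get the brass-faced embossing block ready for leather: slide the pale wooden block, still standing, up against the steel stop along the near edge of the green board, then push it high up so that it tips over the stop and lies on the board, brass face up and square to the stop. Tip it, do not lift it, and leave the dark block and the amber jar where they are.

Things in the scene. Friction and masses are not known exactly. Their poses are not given: they have to be found in the camera images.
- die: The block to tip: pale wood, 0.2 to 0.45 kg, 45 mm deep (x) by 60 wide (y) by 95 tall (z), standing on the bench 20 to 50 mm short of the stop, yaw within 7 degrees of the board's. A 3 mm brass plate covers its -x face, towards the robot; +x faces the stop. Origin: centre of its underside as it stands. Once tipped, its -x face is up and its z axis points along the board's +x.
- dark_block: Bystander, same size, shape, origin and axes as the die (45 x 60 x 95 mm), but dark brown wood with a black rubber plate, standing before the same stop 170 to 310 mm to the die's left or right (varies).
- board: Fixed green cutting board, 220 mm (x) by 440 (y), 12 thick, on the bench; origin at the centre of its underside, x pointing away from the robot. Its near edge is the stop, a steel bar 12 mm wide with its top flush with the board: the upright face that the block's foot meets is at x = -110 mm in the board's frame and 12 mm high.
- jar: Bystander: amber glass jar with a steel lid, 60 mm in diameter, 80 mm tall, origin at the centre of its underside, standing on the middle of the board's far half.
Things that resemble listed ones, but are neither listed nor needed, are in the scene too. Leave any blue look-alike of the die alone.

How it is judged (in metres and radians):
On the way:
1. the die's foot is against the stop (within about 8 mm) while it still stands upright (within 10 degrees) (x of die in the frame of board above -0.1405 m and angle between die's own z axis and vertical below 0.175 rad), for 0.1 s.
At the end, for the whole second after the job is handed in: The die lies still on the board, brass face up within 10 degrees, at board height (not on the bench; its near end may overhang the stop), its long axis within 15 degrees of square to the stop. The dark block and the jar stand upright within 25 mm of where they were (angle between die's own x axis and vertical above 2.967 rad and height (world z) of die between 0.026 and 0.043 m and angle between the z axis of die and the x axis of board, either way round below 0.262 rad and x of die in the frame of board between -0.16 and 0.015 m and y of die in the frame of board between -0.21 and 0.21 m and linear speed of die below 0.02 m/s and angular speed of die below 0.2 rad/s and distance of each of dark_block, jar from where it was at the start of the episode below 0.025 m and angle between each of dark_block, jar's own z axis and vertical below 0.175 rad); the robot touches nothing.
It fails at once if the die is lifted instead of tipped (its underside's centre rises more than 65 mm above the bench; tipping takes it to about 35 mm) (height (world z) of die above 0.065 m).
It fails at once if the dark block is moved more than 25 mm or tipped (distance of dark_block from where it was at the start of the episode above 0.025 m or angle between dark_block's own z axis and vertical above 0.3 rad).
It fails at once if the jar is moved more than 25 mm or tipped (distance of jar from where it was at the start of the episode above 0.025 m or angle between jar's own z axis and vertical above 0.3 rad).
It also fails if it takes over 32 s, if anything falls off the work surface, if the arm or the gripper's body presses on something with over 40 N, if the wrist force passes 120 N, or if a joint passes its speed limit or range.

ROBOT

A 6-joint arm with a two-finger parallel gripper is mounted at the origin on the work surface. World frame = base frame: x ahead of the robot, y to its left, z up, the work surface at z = 0. Lengths are in mm, angles in degrees, forces in N, time in s.
With the tool pointing down it reaches from about 300 to 850 mm from the base axis. Payload 4.2 kg.
Tool frame: the origin (TCP) lies at the very end of the fingers, on their centre line; the grasp point (between the pads) lies 19 mm behind it; z points along the fingers, x is the direction in which the jaws open and shut, and the axes are right-handed (so a half turn about z gives the same grasp; the last joint's range is limited). The gripper opens to 91 mm and grips with 3 to 60 N. Pads are 32 mm wide; open, the fingers measure 118 mm over their backs; the gripper's body (76 mm by 178 mm) begins 60 mm behind the grasp point.
Start: joints at [74.886, 18.312, 89.639, -0, 72.044, -1.146], TCP at [138.803, 558.015, 174.976] pointing down, gripper open.
Joint ranges: [-177.97, 177.97], [-48.28, 115.42], [12.27, 149.76], [-77.06, 257.06], [2.81, 150.46], [-146.56, 146.56]. Speed limits (degrees/s): [147.25, 147.25, 180, 180, 180, 180].

INTERFACE

Orientations are given as [roll, pitch, yaw] about the fixed x, y, z axes, in that order (R = Rz(yaw) Ry(pitch) Rx(roll)).
In Python, from workcell import env gives the robot as it stands.
- The arm moves only by the tool servo_tool, never from a script. Its argument "plan" is a list of rows, each a list of 3 entries, a list of its own where there are three numbers: the turn, a rotation vector about the tool's x, y, z in degrees, then the shift along the tool's x, y, z in mm, then the finger opening in mm, from 0 to 91.2. In form: [[[ax, ay, az], [dx, dy, dz], claw], ...]. A call has exactly 10 rows; each row shifts and turns the pose as measured when the row begins, along the tool's axes as they then stand; what a row does not reach is not made up. A row lasts 1/8 s, in which the tool goes at most 62.5 mm and 10.7 degrees, less where a joint would pass 70% of its speed; a pose out of reach is approached as far as the arm can. A call with a gripper value outside its range is refused whole. The fingers move at their own pace and stop on an object; "squeeze" is the grip in N (left out, the last holds). Time passes only in rows, so rows that do not move let the fingers close, or fill a call up. It gives the time, the measured TCP pose, the force and the opening at its end, in the units of the state.
- env.state(): the state, without advancing time (a new reading comes with each control period).
- env.grab_frame(name): name is "scene" or "side" or "wrist"; returns a dict with "pixels" (384x512x3 uint8, red, green, blue), "intrinsics" (3x3 intrinsics, pixels), "distortion" ([k1, k2, p1, p2, k3] as OpenCV has them; the pictures are not rectified), "eye" and "attitude" of the camera in the world. Camera axes: x right, y up, looking along -z (the intrinsics and any distortion apply to the point x, -y, -z); pixel columns grow to the right and rows downward; lengths in mm; the calibration is good to about 2 mm. A picture is of the moment at which its call begins. There is no depth.
- env.job_done(): hands the job in, once; it reports no verdict.
The state is a dict: "time_s": time; "qpos": joint angles; "qvel": joint speeds; "effort": joint torques, N m; "ee_pos": TCP position; "ee_rot": TCP orientation; "force": force on the tool from outside, world axes, zero at the start; "torque": the same for the moment, N m; "gripper_width": finger opening in mm.
Only numpy, scipy, OpenCV 4.12 (cv2) and the standard library are available. Lean on these libraries where they do the work, as an engineer would, in place of code of your own. Each camera call takes 0.05 s, during which the arm holds its last target.

## Working session

There is one attempt and no reset: what is moved stays moved. The work goes in short steps, Python scripts to look and compute and a tool call to move; the robot and the scene stay as the last step left them, time stands still between calls to the robot, and variables do not carry over. Pictures are saved under pics/ and viewed, and the job is handed in when it is done.

Besides the shell and the picture viewer there is one more tool, called after "Request:" in YAML: its name, and indented under it one key for each argument. servo_tool: Moves the arm, as the interface text tells. Its arguments: {"type":"object","properties":{"plan":{"type":"array"},"squeeze":{"type":"number"}},"required":["plan"]}

```bash
mkdir -p pics; ls; python3 - <<'E'
from workcell import env
import cv2
print(env.state())
for n in ["scene","side","wrist"]:
    f=env.grab_frame(n)
    cv2.imwrite(f"pics/{n}0.png",f["pixels"][:,:,::-1])
    print(n,f["intrinsics"],f["distortion"],f["eye"],f["attitude"])
E
```

```text
pics
{'time_s': 0.0, 'qpos': array([ 7.48874142e+01,  1.83503605e+01,  8.97057846e+01, -1.46159350e-03,
        7.20421855e+01, -1.14553405e+00]), 'qvel': array([-0.09114449, -0.06439625,  0.02541412, -0.04060153, -0.15037639,
       -0.04305807]), 'effort': array([-2.86384748e-04, -4.12455618e+01, -2.31972170e+01,  7.28140818e-02,
        4.58464783e-02, -1.59766264e-04]), 'ee_pos': array([138.64253223, 557.4579889 , 174.13737175]), 'ee_rot': array([-1.79999424e+02,  9.83387810e-02,  7.60334005e+01]), 'force': array([-0.05226852, -0.0557114 ,  0.06818447]), 'torque': array([ 0.06960991, -0.01812681,  0.00926143]), 'gripper_width': 91.32511505623347}
scene [[435.335198     0.         260.44381615]
 [  0.         435.335198   194.27888036]
 [  0.           0.           1.        ]] [-0.15383268  0.          0.          0.          0.        ] [1125.76992871 -418.61913114  596.68377058] [50.74496362  1.16275201 52.72435038]
side [[377.10228657   0.         255.75522474]
 [  0.         377.10228657 195.43522485]
 [  0.           0.           1.        ]] [-0.05148339  0.          0.          0.          0.        ] [ 339.75262733 -503.53778181  360.3882165 ] [ 61.06373084   0.42807985 -24.28892541]
wrist [[272.7776679    0.         256.27064445]
 [  0.         272.7776679  191.73294889]
 [  0.           0.           1.        ]] [0.00084674 0.         0.         0.         0.        ] [ 63.07489662 576.1977954  382.38333461] [-1.60991686e+01  6.52017227e-02  7.60661946e+01]
```

View pics/scene0.png

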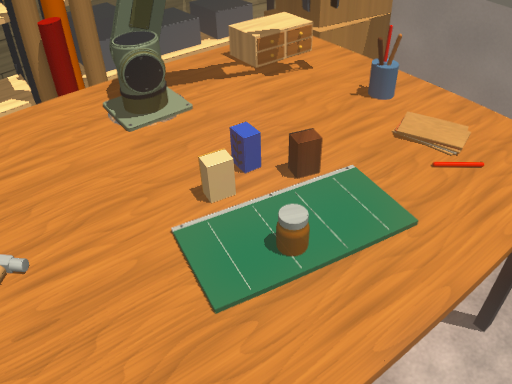

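View pics/side0.png

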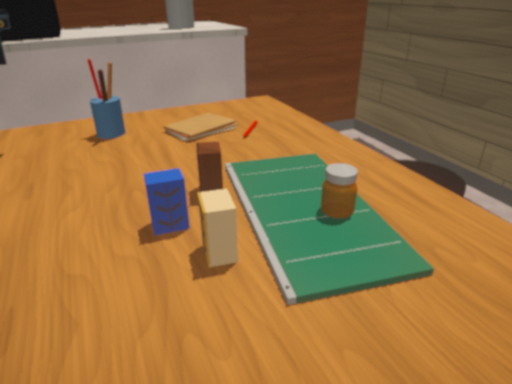

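View pics/wrist0.png

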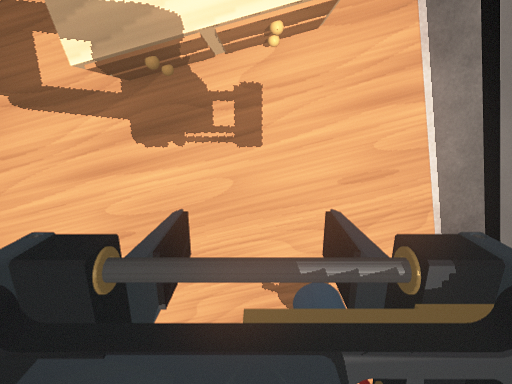

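The scene view shows the pale die at about (217,176), the blue look-alike at (245,147), the dark block at (305,153), the jar at (292,230), and the board with corners at about (174,229), (352,168), (415,220) and (221,300). I'll zoom in to measure.

```bash
python3 - <<'E'
import cv2
a=cv2.imread("pics/scene0.png");b=cv2.imread("pics/side0.png")
def crop(im,x0,y0,w,h,s,n):
    c=cv2.resize(im[y0:y0+h,x0:x0+w],None,fx=s,fy=s,interpolation=cv2.INTER_CUBIC)
    for i in range(0,w,10): cv2.putText(c,str(x0+i),(i*s,8),0,.3,(0,0,255),1); cv2.line(c,(i*s,10),(i*s,14),(0,0,255))
    for j in range(0,h,10): cv2.putText(c,str(y0+j),(0,j*s+4),0,.3,(0,0,255),1); cv2.line(c,(20,j*s),(24,j*s),(0,0,255))
    cv2.imwrite(n,c)
crop(a,165,110,190,130,4,"pics/s1.png")
crop(b,130,135,180,145,4,"pics/d1.png")
E
```

```text
(no output)
```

View pics/s1.png

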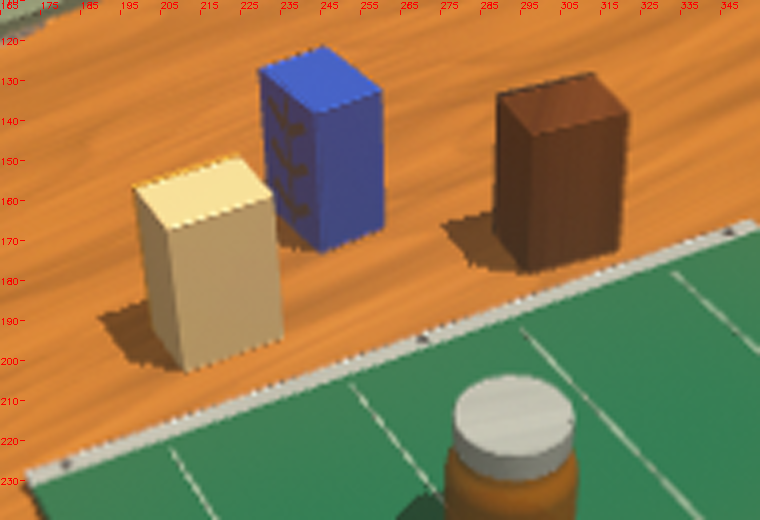

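View pics/d1.png

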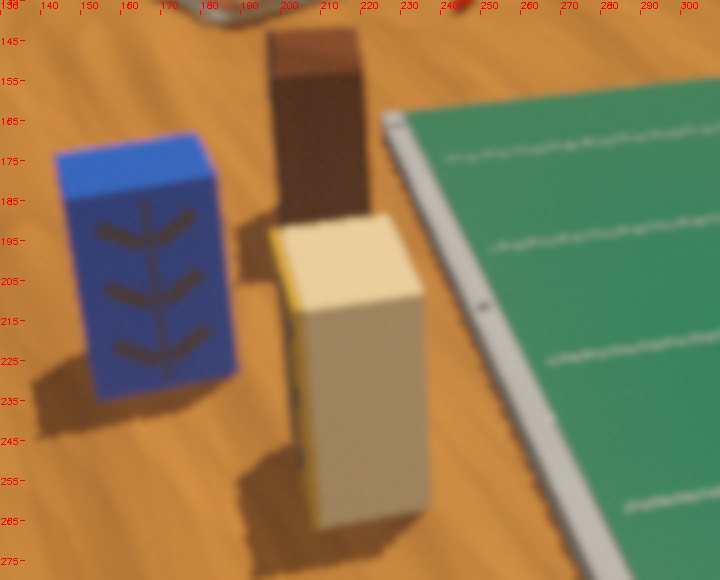

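```bash
python3 - <<'E'
import cv2
a=cv2.imread("pics/scene0.png");b=cv2.imread("pics/side0.png")
o=[]
for im,x,y in [(a,155,210),(a,330,150),(a,390,200),(a,200,275),(b,205,145),(b,265,265),(b,300,140),(b,410,250)]:
    x0,y0=x,y;s=5
    c=cv2.resize(im[y0:y0+38,x0:x0+38],None,fx=s,fy=s,interpolation=cv2.INTER_CUBIC)
    for i in range(0,38,5): cv2.putText(c,str(x0+i),(i*s,8),0,.27,(0,0,255),1); cv2.line(c,(i*s,10),(i*s,14),(0,0,255));cv2.putText(c,str(y0+i),(0,i*s+4),0,.27,(0,0,255),1)
    o.append(c)
cv2.imwrite("pics/c.png",cv2.vconcat([cv2.hconcat(o[:4]),cv2.hconcat(o[4:])]))
E
```

```text
(no output)
```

View pics/c.png

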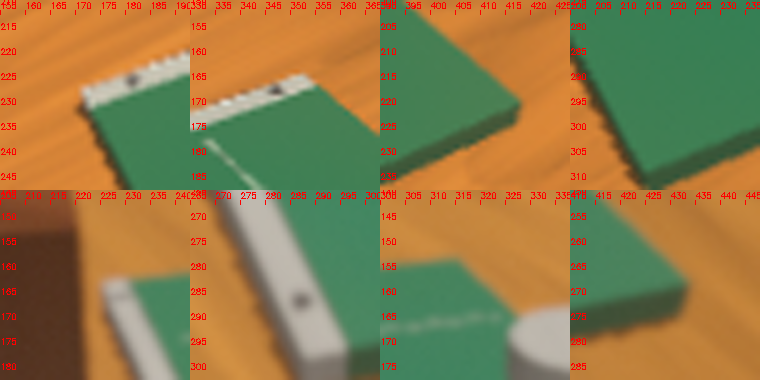

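```bash
cat > fit.py <<'E'
import numpy as np,cv2,sys
from scipy.optimize import least_squares
from scipy.spatial.transform import Rotation as R
def proj(f,P):
    Rc=R.from_euler('xyz',f["attitude"],degrees=True).as_matrix()
    p=(np.atleast_2d(P)-f["eye"])@Rc
    p=p*[1,-1,-1]
    return cv2.projectPoints(p.reshape(-1,1,3),np.zeros(3),np.zeros(3),f["intrinsics"],np.array(f["distortion"]))[0].reshape(-1,2)
def box(sx,sy,z):
    return {k:np.array([(1 if k[0]=='+' else -1)*sx/2,(1 if k[1]=='+' else -1)*sy/2,z if k[2]=='t' else 0]) for k in [a+b+c for a in '+-' for b in '+-' for c in 'tb']}
def fit(obs,B,x0,F):
    def W(p):
        c,s=np.cos(p[2]),np.sin(p[2]);return lambda q:np.array([c*q[0]-s*q[1]+p[0],s*q[0]+c*q[1]+p[1],q[2]])
    def res(p):
        w=W(p*[1,1,.01]);out=[]
        for cam,o in obs.items():
            P=np.array([w(B[k]) for k in o]);out.append(proj(F[cam],P)-np.array(list(o.values())))
        return np.concatenate(out).ravel()
    r=least_squares(res,x0,loss='soft_l1');print("xy,yaw(deg)",r.x[:2].round(1),np.degrees(r.x[2]*.01).round(2));print(res(r.x).reshape(-1,2).round(1).tolist());return r.x[:2],r.x[2]*.01
E
python3 - <<'E'
from fit import *
from workcell import env
F={n:env.grab_frame(n) for n in["scene","side"]}
import pickle;pickle.dump(F,open("F0.pkl","wb"))
o={"scene":{"--t":(171,228),"-+t":(353,164.6),"++t":(418,220.6),"+-t":(214.5,310)},
"side":{"-+t":(225.6,163),"--t":(286.4,298),"++t":(316,154),"+-t":(434,268.6)}}
b,by=fit(o,box(220,440,12),[700,0,0],F)
d={"scene":{"--t":(198.25,157),"-+t":(224.5,149),"++t":(233,158),"+-t":(207.25,167.25),"+-b":(211.75,203),"++b":(236,194.75),"--b":(203,190.5)},
"side":{"--t":(204,212.75),"+-t":(236,207.75),"++t":(226.75,188.75),"-+t":(197.75,192.25),"--b":(209,267.25),"+-b":(237.5,262.5)}}
p,py=fit(d,box(45,60,95),[500,0,0],F)
k={"scene":{"--t":(289.25,133.75),"-+t":(313.75,128.25),"++t":(322,137.5),"+-t":(298,143.75),"+-b":(297.5,178.25),"++b":(320,172.5)}}
q,qy=fit(k,box(45,60,95),[500,200,0],F)
k={"scene":{"--t":(229.5,127.5),"-+t":(246,121.5),"++t":(260.5,132.5),"+-t":(244,138),"+-b":(245,173),"++b":(261,167)}}
u,uy=fit(k,box(45,60,95),[450,100,0],F)
c,s=np.cos(by),np.sin(by)
for n,v in(("die",p),("dark",q),("blue",u)): print(n,np.array([[c,s],[-s,c]])@(v-b))
E
```

```text
xy,yaw(deg) [666.8   3.9] -9.93
[[0.1, -0.9], [0.1, -0.2], [0.8, 0.1], [-0.1, -0.7], [-0.3, 0.0], [0.6, 0.7], [-0.1, -0.9], [0.2, 0.4]]
xy,yaw(deg) [478.6 -53.2] -8.4
[[0.1, -0.9], [0.1, -1.1], [1.0, 0.3], [-0.3, -0.2], [-0.5, 0.5], [0.5, -0.3], [0.0, 1.5], [-0.3, 0.1], [0.2, 0.2], [0.3, -0.4], [-0.4, 0.2], [-0.4, 0.6], [0.8, -0.1]]
xy,yaw(deg) [531.4 146. ] -15.15
[[-0.1, -0.4], [-0.4, -0.4], [1.0, 0.0], [0.1, -0.3], [-0.7, 0.8], [0.2, 0.2]]
xy,yaw(deg) [427.   56.4] 11.79
[[-1.2, 4.3], [0.4, -0.2], [0.7, -5.0], [-0.9, 0.5], [-0.1, 0.7], [0.9, -4.9]]
die [-175.54977864  -88.65433043]
dark [-157.88418688  116.63072617]
blue [-245.29348599   10.36748728]
```

Fitted poses: board yaw is -9.9°. In the board frame the die is at (-175.5, -88.7) with a relative yaw of +1.5°, the dark block is at (-158, 117), and the blue block is at about (-245, 10). I'll push with the fingers slightly spread, which gives two contact points, and the tool turned to yaw 80° so that its y axis runs along board +x.

Request:
servo_tool:
  plan:
    - [[0,0,-4],[-48,20,0],30]
    - [[0,0,0],[-50,30,0],30]
    - [[0,0,0],[-50,30,0],30]
    - [[0,0,0],[-50,30,0],30]
    - [[0,0,0],[-50,30,0],30]
    - [[0,0,0],[-50,30,0],30]
    - [[0,0,0],[-50,30,0],30]
    - [[0,0,0],[-50,30,0],30]
    - [[0,0,0],[-50,30,0],30]
    - [[0,0,0],[-50,30,0],30]

```text
time_s: 1.5
ee_pos: [342.3, 5.3, 175.1]
ee_rot: [179.5, -0.2, 80.8]
force: [1.3, 0.9, 0.5]
gripper_width: 29.7
```

Request:
servo_tool:
  plan:
    - [[0,0,0.7],[-17,40,0],30]
    - [[0,0,0],[-17,38,0],30]
    - [[0,0,0],[0,0,25],30]
    - [[0,0,0],[0,0,30],30]
    - [[0,0,0],[0,0,30],30]
    - [[0,0,0],[0,0,25],30]
    - [[0,0,0],[0,0,20],30]
    - [[0,0,0],[0,0,8],30]
    - [[0,0,0],[0,0,0],30]
    - [[0,0,0],[0,0,0],30]

```text
time_s: 2.75
ee_pos: [420.5, -48.6, 35.5]
ee_rot: [179.1, -0.2, 79.4]
force: [0.4, 1.8, -0.4]
gripper_width: 29.9
```

```bash
cat > look.py <<'E'
import sys,cv2
from workcell import env
import numpy as np,pickle
s=env.state();t=sys.argv[1]
r=s["ee_pos"][:2]-[666.8,3.9];c,k=np.cos(np.radians(9.93)),np.sin(np.radians(9.93))
print("board",c*r[0]-k*r[1],k*r[0]+c*r[1],"z",s["ee_pos"][2],s["ee_rot"],s["force"])
F={n:env.grab_frame(n) for n in("scene","side")}
pickle.dump(F,open(f"F{t}.pkl","wb"))
a=F["scene"]["pixels"][100:270,160:380,::-1];b=F["side"]["pixels"][120:290,110:330,::-1]
cv2.imwrite(f"pics/l{t}.png",cv2.hconcat([cv2.resize(i,(400,309),interpolation=cv2.INTER_CUBIC) for i in(a,b)]))
E
python3 look.py 1
```

```text
board -233.55858694374555 -94.16710277691286 z 35.466348089987164 [179.1163587   -0.19908615  79.4002771 ] [ 0.43530759  1.76257518 -0.36634117]
```

View pics/l1.png

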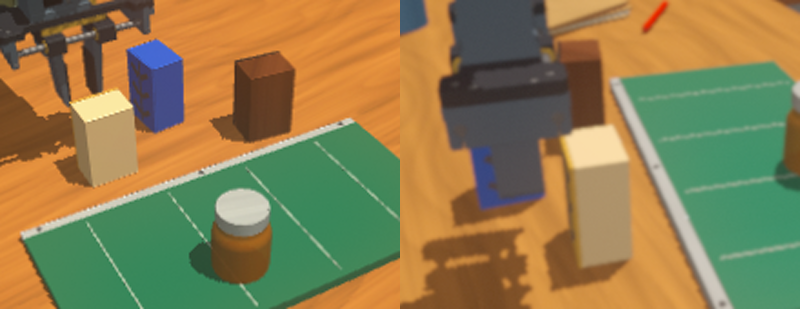

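Request:
servo_tool:
  plan:
    - [[0.9,0,-0.7],[5,0,8],30]
    - [[0,0,0],[0,8,0],30]
    - [[0,0,0],[0,6,0],30]
    - [[0,0,0],[0,5,0],30]
    - [[0,0,0],[0,5,0],30]
    - [[0,0,0],[0,5,0],30]
    - [[0,0,0],[0,5,0],30]
    - [[0,0,0],[0,5,0],30]
    - [[0,0,0],[0,5,0],30]
    - [[0,0,0],[0,0,0],30]

```text
time_s: 4.1
ee_pos: [469.0, -51.5, 28.0]
ee_rot: [179.9, -0.2, 80.2]
force: [-0.0, -0.2, -0.4]
gripper_width: 30.3
```

```bash
python3 look.py 2
```

```text
board -185.25286545172122 -88.63895323465945 z 27.98322472507682 [179.94656829  -0.20133097  80.15386771] [-0.02996993 -0.24709353 -0.42930725]
```

View pics/l2.png

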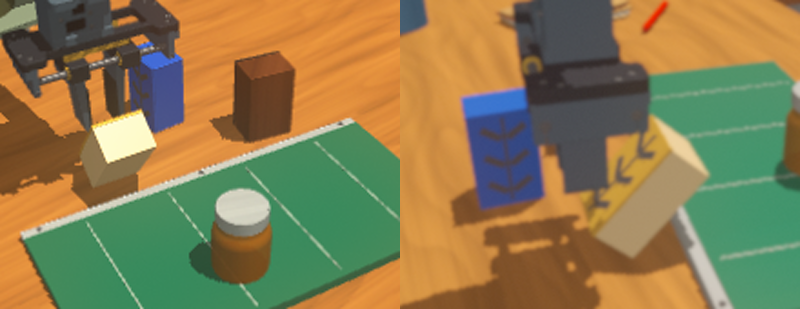

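The die is mid-tip about 35–40° forward, short of the stop, so the low push tripped it. That means high friction with the bench. I'll hold briefly, back off, and see where it comes to rest.

Request:
servo_tool:
  plan:
    - [[0,0,0],[0,0,0],30]
    - [[0,0,0],[0,0,0],30]
    - [[0,0,0],[0,0,0],30]
    - [[0,0,0],[0,0,0],30]
    - [[0,0,0],[0,-15,0],30]
    - [[0,0,0],[0,-15,0],30]
    - [[0,0,0],[0,0,-30],30]
    - [[0,0,0],[0,0,-40],50]
    - [[0,0,0],[0,0,-40],70]
    - [[0,0,0],[0,0,0],88]

```text
time_s: 5.45
ee_pos: [429.8, -45.1, 139.6]
ee_rot: [-179.6, -0.2, 80.2]
force: [0.8, -0.7, -0.7]
gripper_width: 56.9
```

```bash
python3 look.py 3
```

```text
board -224.9794154520035 -89.17161004144648 z 139.60035509204553 [-179.62423905   -0.18733258   80.16498321] [ 0.78278176 -0.70261726 -0.68909462]
```

View pics/l3.png

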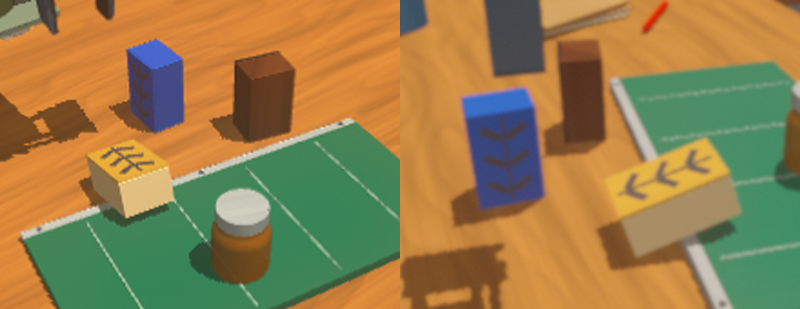

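The die fell early: brass up, foot on the bench, leaning over the stop. I need the "upright at the stop" step, so I'll grip it by the sides, rotate it back to standing about its foot without lifting, and redo it properly. First its pose.

```bash
cat > zoom.py <<'E'
import pickle,cv2,sys
t=sys.argv[1];F=pickle.load(open(f"F{t}.pkl","rb"));o=[]
for n,x0,y0 in(("scene",int(sys.argv[2]),int(sys.argv[3])),("side",int(sys.argv[4]),int(sys.argv[5]))):
    s=5;c=cv2.resize(F[n]["pixels"][y0:y0+80,x0:x0+80,::-1],None,fx=s,fy=s,interpolation=cv2.INTER_CUBIC)
    for i in range(0,80,10): cv2.putText(c,str(x0+i),(i*s,8),0,.3,(0,0,255),1); cv2.putText(c,str(y0+i),(0,i*s+4),0,.3,(0,0,255),1)
    o.append(c)
cv2.imwrite(f"pics/z{t}.png",cv2.hconcat(o))
E
python3 zoom.py 3 195 160 215 190
```

```text
(no output)
```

View pics/z3.png

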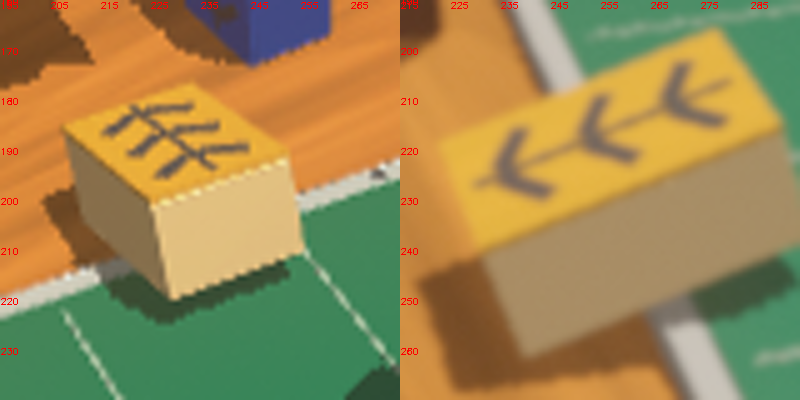

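```bash
cat > fit6.py <<'E'
from fit import *
import pickle
b=np.array([666.8,3.9,0]);Rb=R.from_euler('z',-9.93,degrees=True)
def fit6(o,F,x0):
    B=box(45,60,95)
    def res(p):
        r=R.from_rotvec(p[3:]);return np.concatenate([proj(F[c],r.apply([B[k] for k in d])+p[:3])-np.array(list(d.values())) for c,d in o.items()]).ravel()
    s=least_squares(res,x0,x_scale=[10,10,10,.1,.1,.1],loss='soft_l1');print(abs(s.fun).round(1))
    r=R.from_rotvec(s.x[3:]);print("board pos",Rb.inv().apply(s.x[:3]-b).round(1));rr=(Rb.inv()*r).as_matrix();print("axes in board (cols x,y,z)\n",rr.round(3))
    print("tilt",np.degrees(np.arccos(rr[2,2])).round(1),"z-axis dir yaw",np.degrees(np.arctan2(rr[1,2],rr[0,2])).round(1),"centre board",(Rb.inv().apply(s.x[:3]-b)+rr@[0,0,47.5]).round(1))
    return s.x
E
python3 - <<'E'
from fit6 import *
F=pickle.load(open("F3.pkl","rb"))
o={"scene":{"--b":(207.6,185.6),"-+b":(234,176.6),"-+t":(252.6,191.6),"--t":(225.6,201),"+-t":(229.4,220),"++t":(255.6,210.6)},
"side":{"-+b":(224,217),"-+t":(279,195.6),"--t":(292,215),"--b":(232,240),"+-b":(240,261.6)}}
r0=(Rb*R.from_euler('y',75,degrees=True)).as_rotvec()
fit6(o,F,np.r_[520,-60,25,r0])
E
```

```text
[0.1 0.5 0.2 0.3 0.5 1.2 0.7 0.5 0.  1.1 1.2 0.2 0.4 0.7 0.5 0.2 0.4 0.4
 0.5 0.4 0.5 0.1]
board pos [-155.3  -87.9   22.1]
axes in board (cols x,y,z)
 [[ 0.269 -0.013  0.963]
 [ 0.013  1.     0.009]
 [-0.963  0.01   0.269]]
tilt 74.4 z-axis dir yaw 0.6 centre board [-109.5  -87.4   34.9]
```

```bash
cat > plan.py <<'E'
from fit6 import *
from workcell import env
def toolR(th,yaw=80.07): # th>0: fingers tilt back toward robot
    return R.from_euler('xyz',[180,0,yaw],degrees=True)*R.from_euler('x',th,degrees=True)
def rows(wps): # wps: (bx,by,z,th) board frame, one per row
    s=env.state();p=s["ee_pos"];r=R.from_euler('xyz',s["ee_rot"],degrees=True)
    for w in wps:
        q=Rb.apply(w[:3])+b;t=toolR(w[3])
        print("[%s, %s]"%((r.inv()*t).as_rotvec(degrees=True).round(1).tolist(),(r.inv().apply(q-p)).round(1).tolist()),np.linalg.norm(q-p).round(0))
        p,r=q,t
def grasp(xf,zf,t,th0,g=(-4,76)): # die tilt t, foot front edge at xf,zf ; tool tilt = th0+(t-74.4)
    a=np.radians(t);th=th0+t-74.4;h=np.radians(th)
    X=g[0]-22.5;x=xf+X*np.cos(a)+g[1]*np.sin(a);z=zf-X*np.sin(a)+g[1]*np.cos(a)
    return [x-19*np.sin(h),None,z-19*np.cos(h),th]
E
python3 - <<'E'
from plan import *
s=env.state();print(s["qpos"])
G=grasp(-149,0.3,74.4,35);G[1]=-87.4;print(G)
h=np.radians(35);pre=[G[0]+85*np.sin(h),-87.4,G[2]+85*np.cos(h),35];print(pre)
r=s["ee_pos"]-b;cur=np.r_[Rb.inv().apply(r),0]
print(cur)
rows([cur+(np.array(pre)-cur)*k for k in(.2,.4,.6,.8,1)])
rows([pre,[(pre[i]+G[i])/2 for i in range(4)],G])
E
```

```text
[ -7.69577939   7.46245871 110.17097755   0.22612227  63.12818277
 -87.9635522 ]
[np.float64(-93.8239724603524), -87.4, np.float64(30.69782554540729), 35.0]
[np.float64(-45.06997537051348), -87.4, np.float64(100.3257493099716), 35]
[-227.33658775  -89.26971194  136.72537749    0.        ]
[[6.2, -0.2, 0.1], [0.3, 36.5, 6.8]] 37.0
[[7.0, 0.0, 0.0], [0.4, 37.1, 2.8]] 37.0
[[7.0, -0.0, -0.0], [0.4, 37.1, -1.8]] 37.0
[[7.0, -0.0, 0.0], [0.4, 36.6, -6.3]] 37.0
[[7.0, 0.0, -0.0], [0.4, 35.6, -10.7]] 37.0
[[34.2, -0.1, 0.1], [1.5, 182.7, 34.0]] 186.0
[[0.0, 0.0, 0.0], [-0.0, -0.0, 42.5]] 43.0
[[0.0, 0.0, 0.0], [0.0, 0.0, 42.5]] 42.0
```

Request:
servo_tool:
  plan:
    - [[7,0,0],[0,37,3],90]
    - [[7,0,0],[0,37,2],90]
    - [[7,0,0],[0,37,-2],90]
    - [[7,0,0],[0,37,-6],90]
    - [[7,0,0],[1,35,-10],90]
    - [[0,0,0],[0,0,0],90]
    - [[0,0,0],[0,0,0],90]
    - [[0,0,0],[0,0,0],90]
    - [[0,0,0],[0,0,0],90]
    - [[0,0,0],[0,0,0],90]

```text
time_s: 6.8
ee_pos: [595.5, -72.9, 86.4]
ee_rot: [-141.5, -0.1, 80.2]
force: [0.2, 0.2, 0.2]
gripper_width: 90.3
```

```bash
python3 look.py 4; python3 - <<'E'
from plan import *
s=env.state();print(s["qpos"],s["gripper_width"],s["time_s"])
G=grasp(-149,0.3,74.4,35);G[1]=-87.4
h=np.radians(35);P=lambda d:[G[0]+d*np.sin(h),-87.4,G[2]+d*np.cos(h),35]
rows([P(60),P(30),P(0)])
E
```

```text
board -56.999181022075874 -87.92652665397844 z 86.43770817171954 [-141.53414346   -0.14399123   80.17938665] [0.20679516 0.15647853 0.23864972]
[ -8.61592447  48.59677313  59.29485246   0.92074283 110.55624334
 -88.82091174] 89.95298225711798 6.9
[[-3.5, -0.1, 0.2], [0.5, 1.8, 6.7]] 7.0
[[0.0, 0.0, 0.0], [-0.0, -0.0, 30.0]] 30.0
[[0.0, 0.0, 0.0], [0.0, 0.0, 30.0]] 30.0
```

View pics/l4.png

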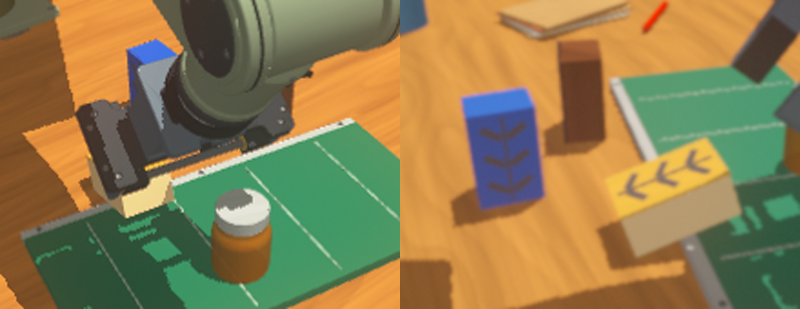

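Request:
servo_tool:
  plan:
    - [[-3.5,0,0],[0.5,2,7],90]
    - [[0,0,0],[0,0,25],90]
    - [[0,0,0],[0,0,22],90]
    - [[0,0,0],[0,0,10],90]
    - [[0,0,0],[0,0,0],90]
    - [[0,0,0],[0,0,0],58]
    - [[0,0,0],[0,0,0],55]
    - [[0,0,0],[0,0,0],50]
    - [[0,0,0],[0,0,0],50]
    - [[0,0,0],[0,0,0],50]
  squeeze: 30

```text
time_s: 8.15
ee_pos: [563.8, -66.7, 36.1]
ee_rot: [-145.9, -0.2, 80.2]
force: [0.5, 0.5, -0.1]
gripper_width: 50.3
```

```bash
python3 look.py 5; python3 - <<'E'
from plan import *
s=env.state();print(s["gripper_width"],s["time_s"])
G=grasp(-149,0.3,74.4,35);print(G)
E
```

```text
board -89.26991380227882 -87.31206869015925 z 36.13184323703651 [-145.8928678    -0.16147051   80.17396035] [ 0.46692276  0.45060807 -0.1226047 ]
50.02644706782854 8.25
[np.float64(-93.8239724603524), None, np.float64(30.69782554540729), 35.0]
```

View pics/l5.png

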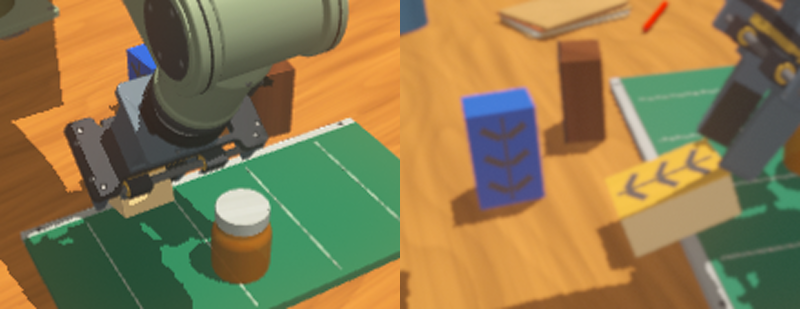

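```bash
python3 zoom.py 5 180 150 235 165; python3 - <<'E'
from plan import *
F=pickle.load(open("F5.pkl","rb"));s=env.state()
r=R.from_euler('xyz',s["ee_rot"],degrees=True)
for d in([0,0,0],[25,0,0],[-25,0,0],[38,0,0],[-38,0,0],[-38,16,0],[-38,-16,0]):
    print(d,[proj(F[c],s["ee_pos"]+r.apply(d)).round(0).tolist() for c in F])
E
```

```text
[0, 0, 0] [[[236.0, 203.0]], [[273.0, 225.0]]]
[25, 0, 0] [[[247.0, 199.0]], [[269.0, 217.0]]]
[-25, 0, 0] [[[224.0, 207.0]], [[278.0, 234.0]]]
[38, 0, 0] [[[253.0, 197.0]], [[266.0, 213.0]]]
[-38, 0, 0] [[[218.0, 209.0]], [[281.0, 239.0]]]
[-38, 16, 0] [[[221.0, 216.0]], [[289.0, 243.0]]]
[-38, -16, 0] [[[215.0, 202.0]], [[272.0, 235.0]]]
```

View pics/z5.png

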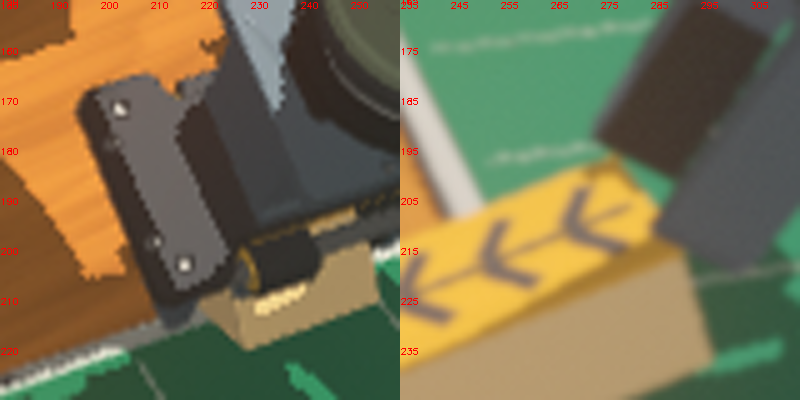

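```bash
python3 - <<'E'
from plan import *
for t,p,e,w in((1,[420.5,-48.6,35.5],[179.1,-.2,79.4],30),(2,[469,-51.5,28],[179.9,-.2,80.2],30)):
    F=pickle.load(open(f"F{t}.pkl","rb"));r=R.from_euler('xyz',e,degrees=True)
    im=F["side"]["pixels"][...,::-1].copy();im2=F["scene"]["pixels"][...,::-1].copy()
    for c,I in(("side",im),("scene",im2)):
      for k,col in((0,(0,0,255)),(-19,(0,255,0))):
        for x in(-28.5,-15,15,28.5):
          for y in(-16,16):
            u=proj(F[c],np.array(p)+r.apply([x,y,k]))[0];cv2.circle(I,tuple(int(round(v*4)) for v in u),4,col,-1,shift=2)
    a=im[150:270,130:260];c2=im2[100:220,150:280]
    cv2.imwrite(f"pics/q{t}.png",cv2.hconcat([cv2.resize(i,None,fx=3,fy=3,interpolation=cv2.INTER_CUBIC) for i in(a,c2)]))
E
```

```text
(no output)
```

View pics/q1.png

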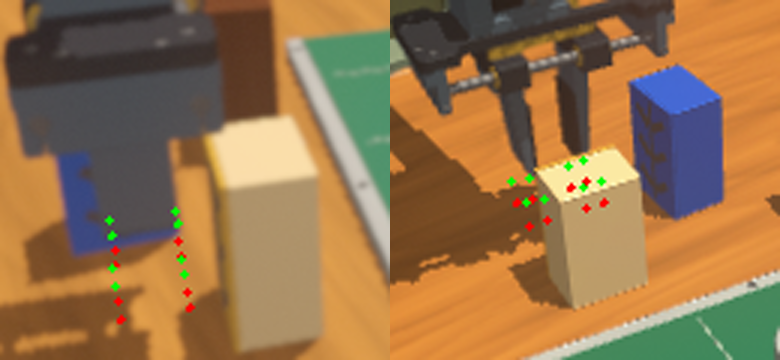

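View pics/q2.png

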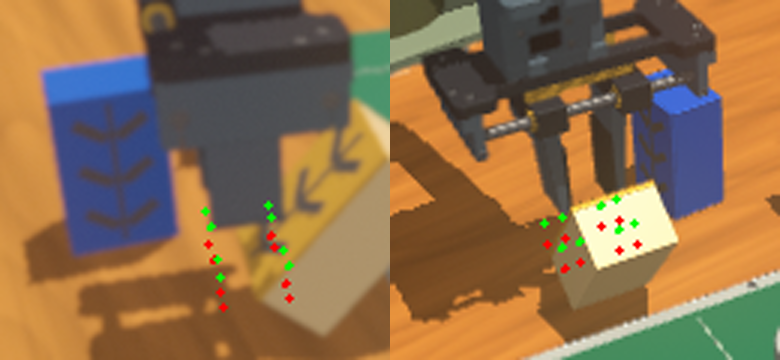

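```bash
python3 - <<'E'
from plan import *
s=env.state()
for t,p,e,w,o in((2,np.array([469,-51.5,28]),[179.9,-.2,80.2],30.3,[(201,226),(224.3,223.3)]),(5,s["ee_pos"],s["ee_rot"],50,[(286,211),(303,219)])):
    F=pickle.load(open(f"F{t}.pkl","rb"))["side"];r=R.from_euler('xyz',e,degrees=True);x=-w/2-13.5
    f=lambda d:(proj(F,p+r.apply([[x,-16+d[0],d[1]],[x,16+d[0],d[1]]]))-o).ravel()
    q=least_squares(f,[0,0]);print(t,"tool y,z offset",q.x,q.fun,"world",r.apply([0,*q.x]))
E
```

```text
2 tool y,z offset [ -0.78268925 -45.08501313] [ 0.19723657  0.31512646 -0.20238641 -0.32437156] world [-8.75592968e-01 -8.46026926e-03  4.50833037e+01]
5 tool y,z offset [ -5.2357945  -43.28689385] [ 0.0158428  -0.03833317 -0.016244    0.03946484] world [19.63290772 -3.51004298 38.77366705]
```

```bash
python3 - <<'E'
from plan import *
p,e=np.array([469,-51.5,28]),[179.9,-.2,80.2]
F=pickle.load(open("F2.pkl","rb"))["side"];r=R.from_euler('xyz',e,degrees=True)
for z in(-79,-100,-123,-140): print(z,((proj(F,p+r.apply([[-89,-38,z],[-89,38,z]]))-[130,150])*3).round(0).tolist())
F=env.grab_frame("wrist");print(F["eye"],F["attitude"]);cv2.imwrite("pics/w5.png",F["pixels"][:,:,::-1])
E
```

```text
-79 [[173.0, 248.0], [360.0, 220.0]]
-100 [[167.0, 203.0], [359.0, 176.0]]
-123 [[161.0, 151.0], [358.0, 125.0]]
-140 [[157.0, 111.0], [357.0, 86.0]]
[616.03622914 -76.87177338 252.2626391 ] [18.01141061 -0.18684682 80.20953304]
```

View pics/w5.png

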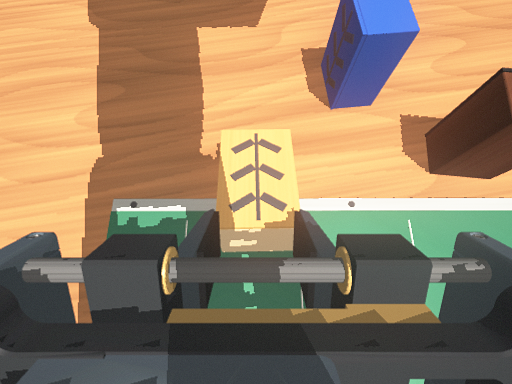

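The camera check shows that the real fingertips and gripper body sit about 44 mm behind the reported TCP along tool z. That explains both the early tip, since I pushed at z≈72 instead of 28, and the missed grasp. I'll correct for this offset from here on.

```bash
sed -i 's/return \[x-19\*np.sin(h),None,z-19\*np.cos(h),th\]/return [x-(19-0+OFF)*np.sin(h),-87.4,z-(19+OFF)*np.cos(h),th]/; s/^def toolR/OFF=44\ndef toolR/' plan.py; python3 - <<'E'
from plan import *
s=env.state();print(s["time_s"])
G=grasp(-149,0.3,74.4,35);print(G)
h=np.radians(35);P=lambda d:[G[0]+d*np.sin(h),-87.4,G[2]+d*np.cos(h),35]
rows([P(44),P(20),P(0)])
E
```

```text
8.3
[np.float64(-119.06133565979842), -87.4, np.float64(-5.34486440330835), 35.0]
[[0.9, -0.1, 0.2], [-0.1, -0.6, 7.0]] 7.0
[[0.0, 0.0, 0.0], [-0.0, -0.0, 24.0]] 24.0
[[0.0, 0.0, 0.0], [0.0, 0.0, 20.0]] 20.0
```

Request:
servo_tool:
  plan:
    - [[0,0,0],[0,0,0],90]
    - [[0,0,0],[0,0,0],90]
    - [[0,0,0],[0,0,0],90]
    - [[0,0,0],[0,0,0],90]
    - [[0,0,0],[0,0,12],90]
    - [[0,0,0],[0,0,18],90]
    - [[0,0,0],[0,0,15],90]
    - [[0,0,0],[0,0,8],90]
    - [[0,0,0],[0,0,0],90]
    - [[0,0,0],[0,0,0],50]
  squeeze: 30

```text
time_s: 9.55
ee_pos: [532.2, -61.2, -10.3]
ee_rot: [-145.8, -0.1, 80.2]
force: [-0.8, -0.6, 0.4]
gripper_width: 83.1
```

```bash
python3 look.py 6;  python3 zoom.py 6 180 150 225 180; python3 -c "
from workcell import env
s=env.state();print(s['gripper_width'],s['time_s'],s['qpos'])"
```

```text
board -121.39472186367429 -87.32474869628328 z -10.258661542239505 [-145.84468239   -0.14867246   80.18161533] [-0.75134626 -0.57278397  0.39555355]
74.68702499751005 9.65 [ -8.42401001  44.95594417  79.95131007   0.9136584   89.22451363
 -88.94210897]
```

View pics/z6.png

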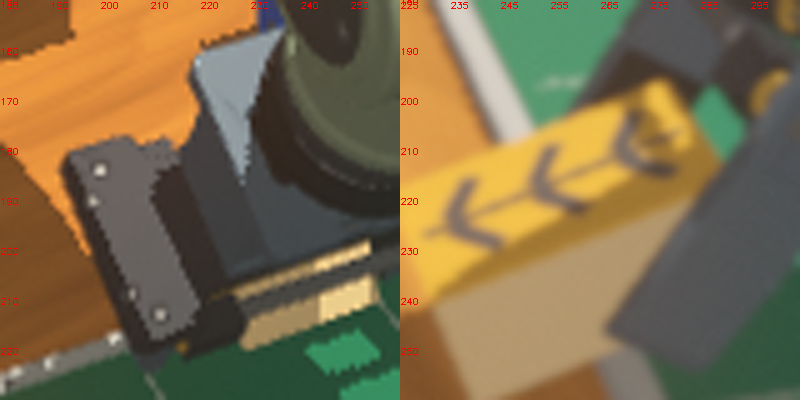

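```bash
cat > traj.py <<'E'
from plan import *
import sys
s=env.state();c=Rb.inv().apply(np.array([532.2,-61.2,-10.3])-b);th0=34.2
# solve g
g=least_squares(lambda g:[grasp(-149,.3,74.4,th0,g)[0]-c[0],grasp(-149,.3,74.4,th0,g)[2]-c[2]],[-4,76]).x
def wp(t,lift=3,xs=-115): return grasp(max(xs-12*np.tan(np.radians(t)),-149) if t<74 else -149,.3+lift,t,th0,g)
if __name__=="__main__":
    print("g",g); ts=[float(a) for a in sys.argv[1].split(",")]
    rows([wp(t) for t in ts])
    for t in ts: print(t,np.round(wp(t),1))
E
python3 traj.py 74,68,61,54,46,38,30,22,14,7,0
```

```text
g [-0.52067308 71.89289938]
[[-0.3, -0.1, 0.2], [-0.1, -1.8, -2.6]] 3.0
[[-6.0, 0.0, 0.0], [0.0, 2.7, -5.4]] 6.0
[[-7.0, 0.0, -0.0], [-0.0, 6.1, -7.2]] 9.0
[[-7.0, 0.0, 0.0], [0.0, 3.8, -5.3]] 6.0
[[-8.0, -0.0, -0.0], [-0.0, 2.7, -4.9]] 6.0
[[-8.0, 0.0, 0.0], [-0.0, 1.8, -4.3]] 5.0
[[-8.0, 0.0, 0.0], [0.0, 1.2, -3.9]] 4.0
[[-8.0, -0.0, -0.0], [0.0, 0.8, -3.6]] 4.0
[[-8.0, -0.0, -0.0], [-0.0, 0.5, -3.4]] 3.0
[[-7.0, -0.0, 0.0], [0.0, 0.3, -2.8]] 3.0
[[-7.0, 0.0, 0.0], [-0.0, 0.2, -2.7]] 3.0
74.0 [-121.3  -87.4   -7.1   33.8]
68.0 [-116.   -87.4   -4.2   27.8]
61.0 [-107.3  -87.4   -0.6   20.8]
54.0 [-101.9  -87.4    3.    13.8]
46.0 [-98.1 -87.4   7.1   5.8]
38.0 [-95.8 -87.4  11.2  -2.2]
30.0 [-94.8 -87.4  15.1 -10.2]
22.0 [-94.6 -87.4  18.7 -18.2]
14.0 [-95.1 -87.4  22.1 -26.2]
7.0 [-96.1 -87.4  24.7 -33.2]
0.0 [-97.4 -87.4  27.1 -40.2]
```

Request:
servo_tool:
  plan:
    - [[0,0,0],[0,0,0],50]
    - [[0,0,0],[0,0,0],50]
    - [[0,0,0],[0,0,0],50]
    - [[0,0,0],[0,0,0],50]
    - [[0,0,0],[0,-2,-3],50]
    - [[-6,0,0],[0,2.5,-5.5],50]
    - [[-7,0,0],[0,6,-7],50]
    - [[-7,0,0],[0,4,-5.5],50]
    - [[-8,0,0],[0,2.5,-5],50]
    - [[0,0,0],[0,0,0],50]
  squeeze: 30

```text
time_s: 10.9
ee_pos: [551.0, -64.5, 6.2]
ee_rot: [-174.0, -0.2, 80.2]
force: [0.5, 0.8, -2.4]
gripper_width: 59.9
```

```bash
python3 look.py 7;  python3 zoom.py 7 180 150 225 165; python3 traj.py 38,30,22,14,7,0 | head -7; python3 -c "
from workcell import env
s=env.state();print(s['gripper_width'],s['time_s'],s['qpos'])"
```

```text
board -102.25727625142234 -87.35668646932278 z 6.2203024983616615 [-1.74012656e+02 -1.51637220e-01  8.01768882e+01] [ 0.45740054  0.81645941 -2.40540739]
g [-0.52067308 71.89289938]
[[-8.1, -0.2, 0.1], [-0.0, 2.3, -5.9]] 6.0
[[-8.0, 0.0, 0.0], [0.0, 1.2, -3.9]] 4.0
[[-8.0, -0.0, -0.0], [0.0, 0.8, -3.6]] 4.0
[[-8.0, -0.0, -0.0], [-0.0, 0.5, -3.4]] 3.0
[[-7.0, -0.0, 0.0], [0.0, 0.3, -2.8]] 3.0
[[-7.0, 0.0, 0.0], [-0.0, 0.2, -2.7]] 3.0
59.856842164268016 11.0 [ -8.10174886  28.92984172  99.69471694   0.39230167  57.22925559
 -88.50498447]
```

View pics/z7.png

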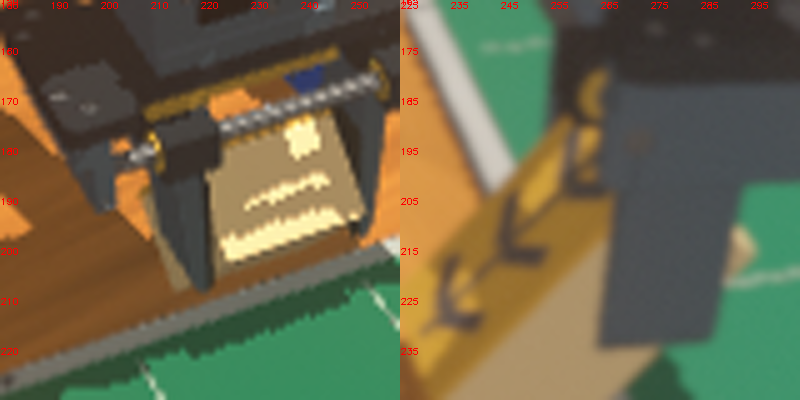

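The grip holds at 59.9 mm, and the die is rotating with the tool, now at about 46° tilt. I'll continue to upright.

Request:
servo_tool:
  plan:
    - [[-8,0,0],[0,2,-6],50]
    - [[-8,0,0],[0,1.2,-4],50]
    - [[-8,0,0],[0,1,-4],50]
    - [[-8,0,0],[0,0.5,-3.5],50]
    - [[-7,0,0],[0,0.3,-3],50]
    - [[-6,0,0],[0,0.2,-2.5],50]
    - [[0,0,0],[0,0,0],50]
    - [[0,0,0],[0,0,0],50]
    - [[0,0,0],[0,0,0],50]
    - [[0,0,0],[0,0,0],50]

```text
time_s: 12.25
ee_pos: [561.0, -86.1, 22.6]
ee_rot: [151.2, 2.7, 78.3]
force: [-10.4, 5.6, 10.3]
gripper_width: 59.9
```

```bash
python3 look.py 8;  python3 zoom.py 8 180 130 205 175; python3 traj.py 0 ; python3 -c "
from workcell import env
s=env.state();print(s['gripper_width'],s['time_s'],s['qpos'])"
```

```text
board -88.66761946966389 -106.93421198324785 z 22.63618666796144 [151.18841704   2.73296763  78.31178041] [-10.44169499   5.58880312  10.29634347]
g [-0.52067308 71.89289938]
[[-11.4, 3.3, 0.1], [19.0, -5.6, -9.1]] 22.0
0.0 [-97.4 -87.4  27.1 -40.2]
60.015028090780575 12.35 [ -6.74441928  16.76686819 128.31757844 -37.07919731   7.9300875
 -50.16729209]
```

View pics/z8.png

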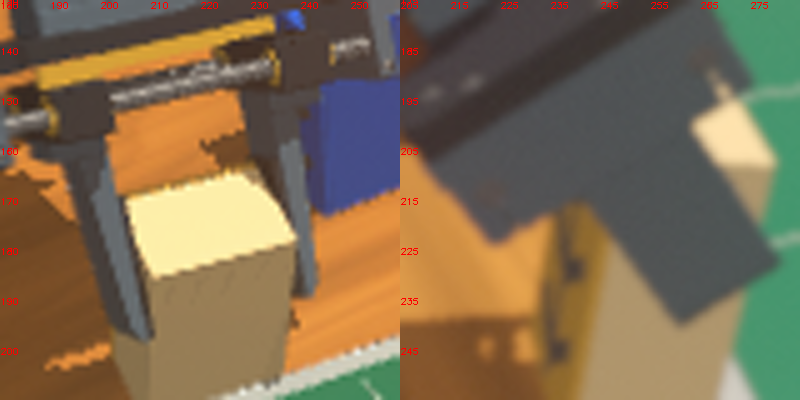

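View pics/l8.png

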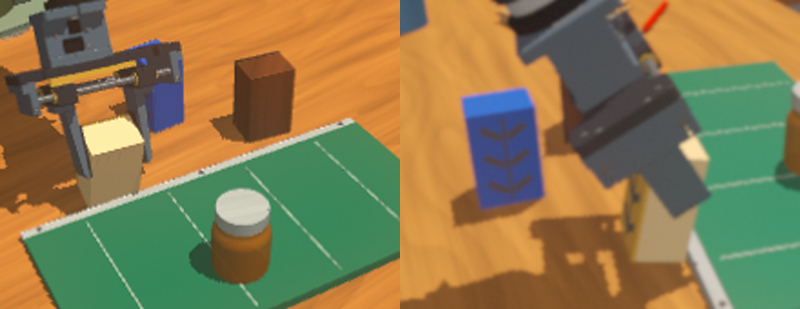

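The wrist is close to its singularity (joint 5 at 8°), so I won't rotate further. The die leans only about 10° with its foot at the stop. I'll release it so it settles flat, then withdraw straight up.

Request:
servo_tool:
  plan:
    - [[0,0,0],[0,0,0],68]
    - [[0,0,0],[0,0,0],90]
    - [[0,0,0],[0,0,0],90]
    - [[0,0,0],[0,0,0],90]
    - [[0,0,0],[0,0,0],90]
    - [[0,0,0],[0,7,-13],90]
    - [[0,0,0],[0,10,-18],90]
    - [[0,0,0],[0,10,-18],90]
    - [[0,0,0],[0,10,-18],90]
    - [[0,0,0],[0,0,0],90]

```text
time_s: 13.6
ee_pos: [567.8, -83.3, 103.0]
ee_rot: [150.9, 2.6, 78.3]
force: [-0.4, 0.3, 0.2]
gripper_width: 90.1
```

```bash
python3 look.py 9;  python3 zoom.py 9 180 140 205 185; python3 -c "
from workcell import env
s=env.state();print(s['gripper_width'],s['time_s'],s['qpos'])"
```

```text
board -82.4638363580186 -102.93455798811024 z 102.97860647009902 [150.88598134   2.62044448  78.25833313] [-0.36566328  0.3330227   0.21349372]
90.08446779410716 13.7 [ -6.27275179   9.53123251 122.0289951  -14.31335282  20.45399286
 -73.04663473]
```

View pics/z9.png

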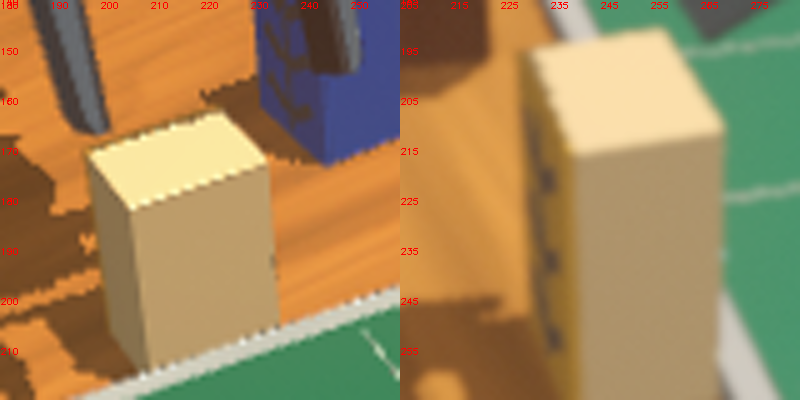

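View pics/l9.png

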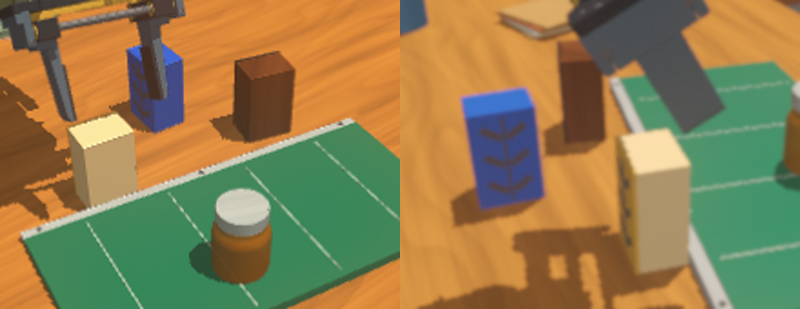

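```bash
python3 - <<'E'
from fit6 import *
F=pickle.load(open("F9.pkl","rb"))
o={"scene":{"--t":(198,171.4),"-+t":(225,162.4),"++t":(233.6,172),"+-t":(206.6,182),"+-b":(209.6,215)},
"side":{"-+t":(231,194.6),"++t":(257.4,190.6),"+-t":(270,210.4),"--t":(240,216)}}
fit6(o,F,np.r_[520,-80,2,Rb.as_rotvec()])
p,y=fit(o,box(45,60,95),[520,-80,-17],F);print(Rb.inv().apply(np.r_[p,0]-b))
E
```

```text
[0.7 1.6 0.3 1.4 1.  0.5 0.2 0.  0.9 3.7 1.9 0.3 1.2 0.3 1.3 0.2 0.9 0.6]
board pos [-132.1 -108.6   -0.3]
axes in board (cols x,y,z)
 [[ 0.999 -0.034  0.01 ]
 [ 0.034  0.999  0.009]
 [-0.011 -0.008  1.   ]]
tilt 0.8 z-axis dir yaw 40.6 centre board [-131.6 -108.1   47.2]
xy,yaw(deg) [519.1 -79.9] -8.3
[[-0.8, -1.5], [-0.4, -1.4], [0.9, 0.4], [-0.4, -0.1], [1.2, 3.9], [-1.7, 0.2], [1.4, -0.0], [1.3, 0.2], [-0.9, -0.4]]
[-131.00340751 -108.00044985    0.        ]
```

The die now stands flat at board (-132, -108), foot against the stop (contact is at -132.5), yaw within about 2°. Next I'll move behind it with the tool vertical for the high push.

```bash
python3 - <<'E'
from plan import *
s=env.state()
def T(x,y,z,th):
    h=np.radians(th);return [x-44*np.sin(h),y,z-44*np.cos(h),th]
rows([T(-122,-105,141,-23),T(-140,-106,140,-17),T(-158,-107,139,-11),T(-176,-108,138,-5),T(-196,-108,136,0),T(-196,-108,110,0),T(-196,-108,78,0)])
E
```

```text
[[5.8, 3.2, -0.5], [-2.5, -18.1, -9.7]] 21.0
[[6.0, 0.0, 0.0], [-1.0, -21.6, -6.4]] 22.0
[[6.0, 0.0, 0.0], [-1.0, -22.1, -4.5]] 23.0
[[6.0, -0.0, -0.0], [-1.0, -22.5, -2.7]] 23.0
[[5.0, 0.0, 0.0], [-0.0, -23.9, 0.1]] 24.0
[[0.0, 0.0, 0.0], [0.0, -0.0, 26.0]] 26.0
[[0.0, 0.0, 0.0], [0.0, -0.0, 32.0]] 32.0
```

Request:
servo_tool:
  plan:
    - [[6,3,-0.5],[-2.5,-18,-10],30]
    - [[6,0,0],[-1,-22,-6],30]
    - [[6,0,0],[-1,-22,-4.5],30]
    - [[6,0,0],[-1,-22.5,-3],30]
    - [[5,0,0],[0,-24,0],30]
    - [[0,0,0],[0,-5,0],30]
    - [[0,0,0],[0,0,20],30]
    - [[0,0,0],[0,0,20],30]
    - [[0,0,0],[0,0,0],30]
    - [[0,0,0],[0,0,0],30]

```text
time_s: 14.95
ee_pos: [437.6, -67.3, 42.8]
ee_rot: [-178.1, 0.3, 80.0]
force: [1.1, 0.4, -0.2]
gripper_width: 29.9
```

```bash
python3 look.py 10; python3 - <<'E'
from plan import *
s=env.state();print(s["time_s"],s["qpos"],s["gripper_width"])
rows([[-190,-108,33,0]])
E
```

```text
board -213.46542281926259 -109.6487908798261 z 42.77941656321469 [-178.09729561    0.25789439   80.02931744] [ 1.09928727  0.40495087 -0.15459139]
15.05 [-10.01407996  15.44807314 115.68360394  -0.33166666  50.75909554
 -89.82333716] 30.25155000956962
[[-1.9, 0.3, -0.0], [1.7, 23.7, 9.2]] 25.0
```

View pics/l10.png

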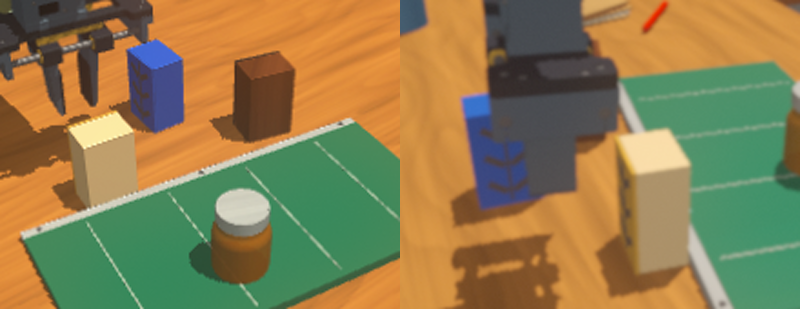

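Request:
servo_tool:
  plan:
    - [[-1.9,0,0],[1.5,8,9],30]
    - [[0,0,0],[0,10,0],30]
    - [[0,0,0],[0,10,0],30]
    - [[0,0,0],[0,8,0],30]
    - [[0,0,0],[0,5,0],30]
    - [[0,0,0],[0,4,0],30]
    - [[0,0,0],[0,4,0],30]
    - [[0,0,0],[0,4,0],30]
    - [[0,0,0],[0,4,0],30]
    - [[0,0,0],[0,4,0],30]

```text
time_s: 16.3
ee_pos: [501.9, -77.2, 36.8]
ee_rot: [179.9, 0.3, 80.0]
force: [-2.1, -0.0, 3.7]
gripper_width: 29.9
```

```bash
python3 look.py 11
```

```text
board -148.46183769421737 -108.28075520651248 z 36.80677379666191 [179.86397984   0.26012654  80.0332478 ] [-2.10477084 -0.01896936  3.72024388]
```

View pics/l11.png

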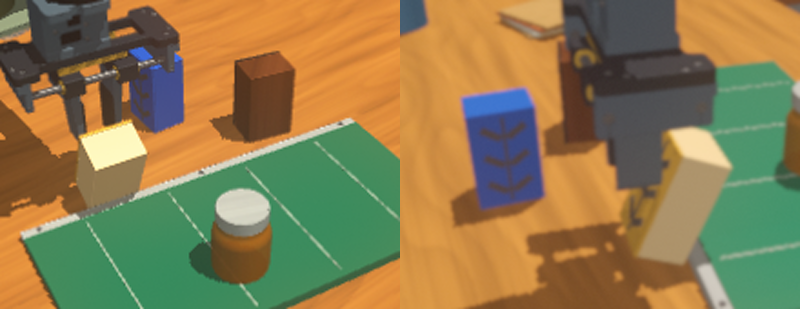

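The die is tipping over the stop as planned, now about 20–25° with its foot held. I'll keep pushing.

Request:
servo_tool:
  plan:
    - [[0,0,0],[0,4,0],30]
    - [[0,0,0],[0,4,0],30]
    - [[0,0,0],[0,4,0],30]
    - [[0,0,0],[0,4,0],30]
    - [[0,0,0],[0,4,0],30]
    - [[0,0,0],[0,4,0],30]
    - [[0,0,0],[0,4,0],30]
    - [[0,0,0],[0,4,0],30]
    - [[0,0,0],[0,0,0],30]
    - [[0,0,0],[0,0,0],30]

```text
time_s: 17.65
ee_pos: [537.6, -83.5, 36.3]
ee_rot: [179.7, 0.3, 80.0]
force: [-0.2, -0.6, 0.9]
gripper_width: 29.9
```

```bash
python3 look.py 12
```

```text
board -112.21997236520477 -108.3539622701338 z 36.30566561273486 [179.68463828   0.2645968   80.02867358] [-0.21449758 -0.58679349  0.93515388]
```

View pics/l12.png

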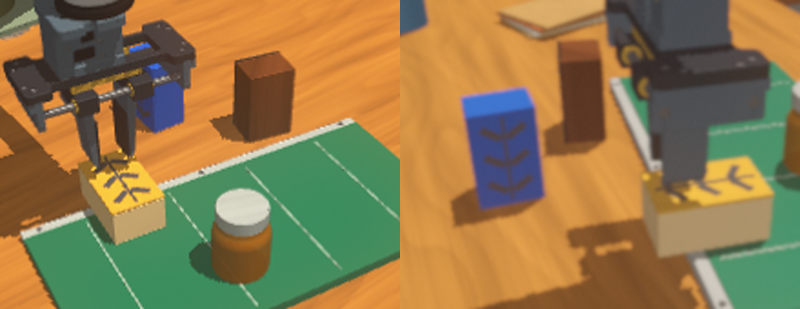

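It's lying on the board, brass up. I'll retract up and back, then verify.

Request:
servo_tool:
  plan:
    - [[0,0,0],[0,0,-20],30]
    - [[0,0,0],[0,0,-30],30]
    - [[0,0,0],[0,-20,-30],30]
    - [[0,0,0],[0,-40,-20],30]
    - [[0,0,0],[0,-40,0],30]
    - [[0,0,0],[0,-20,0],30]
    - [[0,0,0],[0,0,0],30]
    - [[0,0,0],[0,0,0],30]
    - [[0,0,0],[0,0,0],30]
    - [[0,0,0],[0,0,0],30]

```text
time_s: 19.0
ee_pos: [417.5, -61.9, 139.0]
ee_rot: [179.6, 0.3, 80.0]
force: [0.2, 0.3, -0.1]
gripper_width: 30.1
```

```bash
python3 look.py 13;  python3 zoom.py 13 195 165 235 190
```

```text
board -234.25141049791307 -107.82974421270214 z 139.01868079214685 [179.56862302   0.26430609  80.02511298] [ 0.22317563  0.31746893 -0.14647686]
```

View pics/z13.png

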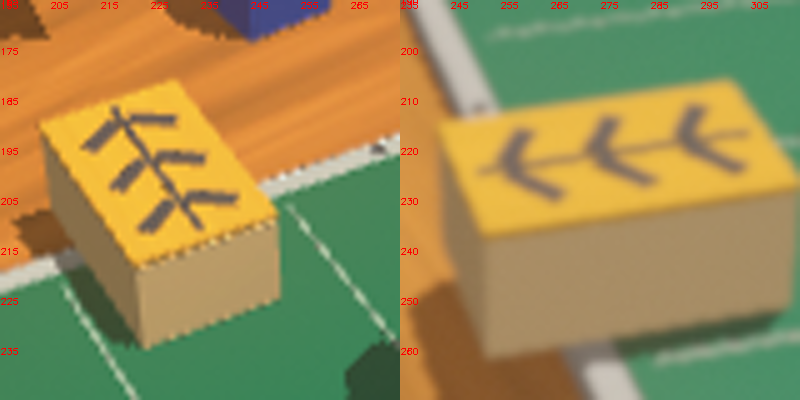

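View pics/l13.png

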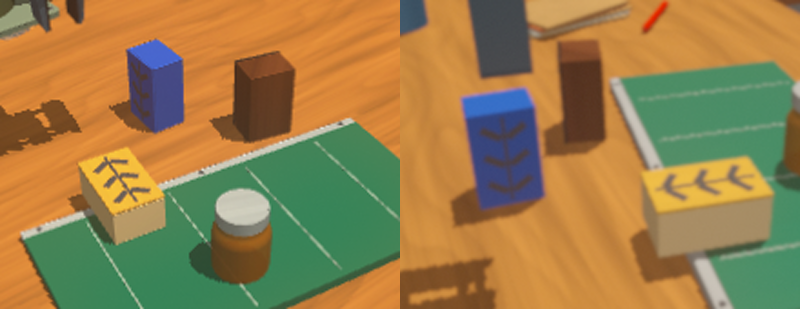

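```bash
python3 - <<'E'
from fit6 import *
F=pickle.load(open("F13.pkl","rb"))
o={"scene":{"--b":(203,190),"-+b":(230.6,181.4),"-+t":(250.4,208),"--t":(222,218.4),"+-t":(224.4,234.6),"++t":(251,224.4)},
"side":{"-+b":(243,214.4),"-+t":(301.6,206),"--b":(252,237.4),"--t":(315,227.4),"+-b":(252.4,262),"+-t":(313.4,252)}}
fit6(o,F,np.r_[540,-60,30,(Rb*R.from_euler('y',88,degrees=True)).as_rotvec()])
A=pickle.load(open("F0.pkl","rb"))
d=np.abs(A["scene"]["pixels"].astype(int)-F["scene"]["pixels"]).max(2)
print("dark",d[125:180,287:325].mean(),"jar",d[200:258,272:312].mean())
E
```

```text
[0.1 0.  0.1 0.6 0.4 0.5 0.3 0.3 0.4 0.8 1.1 0.4 0.3 0.1 0.  0.2 0.2 0.2
 0.8 0.  0.2 0.3 0.1 0.1]
board pos [-135.1 -106.6   34. ]
axes in board (cols x,y,z)
 [[ 0.004  0.007  1.   ]
 [ 0.021  1.    -0.007]
 [-1.     0.021  0.003]]
tilt 89.8 z-axis dir yaw -0.4 centre board [ -87.6 -106.9   34.2]
dark 4.826794258373206 jar 5.669396551724138
```

```bash
python3 -c "
from workcell import env
print(env.state()['time_s']);print(env.job_done())"
```

```text
19.1
the job is handed in; nothing more can be done
None
```

The die lies on the board, brass face up and square to the stop, and I handed the job in at 19.1 s. It got there on a second try: my first push knocked it over early, and I had to grip it and stand it back up.

- **What went wrong:** The camera images show the real fingertips about 44 mm behind the reported TCP along tool z. My "low" push therefore landed at about 72 mm height and tipped the die over the stop before its foot reached it. My first grasp missed for the same reason. I corrected for the offset in every later move.
- **Recovery:** I gripped the die by its sides and turned it back up about its foot, keeping the foot only a few mm off the bench. While it was in the gripper I moved its foot up to the stop, so it was not pushed there standing free. The wrist neared a singularity at about 10° of lean, which shifted the die about 20 mm sideways. I released it there and it settled upright.
- **Upright at the stop:** Before the second push the images put the die at board x ≈ -132 mm, with less than 1° of tilt. The limit for counting as against the stop is -140.5 mm.
- **Final tip:** A high push tipped it over the stop.
- **Last checks:**

| Check | Measured | Limit |
|---|---|---|
| Position along board x | -135 mm | -160 to 15 mm |
| Position along board y | -107 mm | ±210 mm |
| Height | 34 mm | 26 to 43 mm |
| Brass face from level | about 1° | 10° |
| Off square to the stop | 0.4° | 15° |

- **Bystanders:** The dark block, the jar and the blue look-alike look unmoved in the images. For the dark block and the jar I also compared pixels with the first picture and found only small differences. The gripper was clear of everything at hand-in.

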